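# Push the fastener case down the weighing lane

### The arm

A 7-joint arm with a two-finger parallel gripper is mounted at the origin on the work surface. World frame = base frame: x ahead of the robot, y to its left, z up, the work surface at z = 0. Lengths are in m, angles in degrees, forces in N, time in s.
With the tool pointing down it reaches from about 0.425 to 0.875 m from the base axis. Payload 8.4 kg.
Tool frame: the origin (TCP) lies on the centre line of the jaws, within the pads' length; the fingertips stand ctrl.nose_length ahead of it and the grasp point (between the pads) lies 3 mm ahead of it (ctrl.nose_length is the distance from the TCP to the fingertips, in m); x points along the fingers, z is the direction in which the jaws open and shut, and the axes are right-handed (so a half turn about x gives the same grasp; the last joint's range is limited). The gripper opens to 87 mm and grips with 3 to 60 N. Pads are 19 mm wide; open, the fingers measure 117 mm over their backs; the gripper's body (75 mm by 190 mm) begins 51 mm behind the grasp point.
Start: joints at [-74.209, 19.091, 2.286, 83.961, -0.768, 76.965, -3.352], TCP at [0.238, 0.605, 0.245] pointing down, gripper open.
Joint ranges: [-147.57, 147.57], [-21.85, 119.76], [-74.77, 79.35], [14.55, 137.4], [-85.83, 265.84], [4.83, 119.75], [-152.11, 152.11]. Speed limits (degrees/s): [127.2, 127.2, 159.86, 159.86, 180, 180, 180].

### API

Orientations are given as [roll, pitch, yaw] about the fixed x, y, z axes, in that order (R = Rz(yaw) Ry(pitch) Rx(roll)).
In Python, from rig import status, optics, job_done, cut_out, spot_point, ctrl gives the robot as it stands.
- The arm moves only by the shell command python3 -m inch 'ROWS' [FORCE]. ROWS is JSON, a list that holds one entry, the list of rows, each a list of 7 numbers: the shift along the tool's x, y, z in m, then the turn, a rotation vector about the tool's x, y, z in degrees, then the opening, from 0 (shut) to 1 (fully open). A call has 1 to 12 rows; each row is the pose to reach, as a shift and turn from the pose measured when the call began, along the tool's axes at that moment; what a row does not reach only later rows make up. A row lasts 1/8 s, in which the tool goes at most 62.5 mm and 10.7 degrees, less where a joint would pass 70% of its speed; a pose out of reach is approached as far as the arm can. A call with a gripper value outside its range is refused whole. The fingers move at their own pace and stop on an object; FORCE is the grip in N (left out, the last holds). Time passes only in rows, so rows that repeat a pose let the fingers close. It gives the time, the measured TCP pose, the force and the opening at its end, in the units of the state.
- status.get_obs(): the state, without advancing time (a new reading comes with each control period).
- optics.snapshot(name): name is "side" or "top" or "wrist"; returns (picture, depth): 400x640x3 uint8, red, green, blue; 400x640 float32, m along the optical axis (not along the pixel's ray), 0 where there is no reading.
- optics.camera_params(name): a dict with "mtx" (3x3 intrinsics, pixels), "dist_coeffs" ([k1, k2, p1, p2, k3] as OpenCV has them; the pictures are not rectified), "position" and "attitude" of the camera in the world. Camera axes: x right, y up, looking along -z (the intrinsics and any distortion apply to the point x, -y, -z); pixel columns grow to the right and rows downward; lengths in m; the calibration is good to about 2 mm. A picture is of the moment at which its call begins: read the wrist's pose just before it. camera_params takes no time and is no camera call; for the wrist camera it gives the pose at the moment of the call.
- job_done(): hands the job in, once; it reports no verdict.
Trained networks look in the newest picture that a camera, given by its name, has taken for a name from the list of things; names that differ only in an ending like _2 or _b are one class to them, and where a whole thing is asked for, a point or a joint stands for the part that bears it (a point fixed in the world has none). Each returns a list of dicts, best first, with "confidence" (0 to 1); they miss things now and then, are a little off and sometimes report something else, mostly with a low value. They report only what shows in the picture. A call takes as long as a camera call. They do not tell look-alikes from the thing itself.
- cut_out(target, camera): "region" (400x640 bool, what is visible of it) and "extent" ([left, top, width, height] as shares, 0 to 1, of the picture: columns of its width, rows of its height, round what is visible of it).
- spot_point(target, camera): "point" ([column, row] as shares, 0 to 1, of the picture: columns of its width, rows of its height: a listed point, or the origin of a listed thing).
The state is a dict: "t": time; "q": joint angles; "qvel": joint speeds; "effort": joint torques, N m; "eef_pos": TCP position; "tcp_rot": TCP orientation; "ft_force": force on the tool from outside, world axes, zero at the start; "torque": the same for the moment, N m; "finger_gap": finger opening in m.
Only numpy, scipy, OpenCV 4.12 (cv2) and the standard library are available. Lean on these libraries where they do the work, as an engineer would, in place of code of your own. Each camera call takes 0.05 s, during which the arm holds its last target. There are 200 camera calls.

### The job

Push the yellow fastener case along the lane between the two blue guide rails until it rests wholly on the dark weigh plate at the far end, then back the fingers clear of it. Nothing may touch either rail at any time, neither the case nor the robot, because that would spoil the reading. Only push the case with the fingers so that it slides on the deck (do not pick it up or tip it over), and leave the gauge, the tape roll and the brass fitting where they stand.

Things in the scene. Friction and masses are not known exactly. Their poses are not given: they have to be found in the camera images.
- lane: fixed grey deck on the table, 170 mm wide, top 20 mm above the table. Origin at table height on the centre line; own +x is the push direction (roughly world +y), +y left of it, z up. Deck spans own x -270 to +260 mm: to -60 an open apron, then the rails to +250. A grey read-out housing 75 mm high, 150 mm wide crosses the end at x 285 to 345 mm
- plate_center (a point): centre of the dark weigh plate, on the deck's top, at own x = +150 mm, y = 0 of the lane. Flush with the deck, 170 mm long along the lane, a thin orange line at each end, as wide as the gap between the rails. Axes as the lane's
- rail_left: blue fixed guide rail on the own +y side of the lane, 310 mm long, 12 mm thick, 22 mm high above the deck, square ends. Origin: centre of its underside, 63 mm from the lane's centre line; own x along the lane. The gap between the rails is 114 mm
- rail_right: the same rail on the own -y side of the lane
- case: closed yellow plastic fastener case, a loose box 130 mm long (own x), 94 mm wide (own y), 75 mm high, 0.35 to 0.7 kg, plain upright sides. Origin at the centre of its underside. Starts on the open apron, own x within 0.12 rad of the lane's, up to 14 mm off the centre line, 150 to 180 mm before the lane's origin. Slides flat when pushed low; 10 mm of room to each rail
- gauge: pressure gauge lying face up on a brass foot, 54 mm across, 46 mm high, loose on the table beside the lane; leave alone. Origin at the centre of its underside
- tape: roll of blue tape lying flat, 60 mm across, 24 mm high, loose on the table beside the lane; leave alone. Origin at the centre of its underside
- fitting: upright brass pipe fitting, 34 mm across, 48 mm high, loose on the table beside the lane; leave alone. Origin at the centre of its underside
Not all that is in view belongs to the job. There is more than one size of the case; the one meant has the size given above.

How it is judged:
By the outcome, as a careful person would: the job done as asked, in the order asked, and still so for the second after the job is handed in, with the robot touching nothing.
It also fails if it takes over 67 s, if anything falls off the work surface, if the arm or the gripper's body presses on something with over 40 N, if the wrist force passes 120 N, or if a joint passes its speed limit or range.

## Working session

There is one attempt and no reset: what is moved stays moved. The work goes in short steps, Python scripts to look and compute and a shell command to move; the robot and the scene stay as the last step left them, time stands still between calls to the robot, and variables do not carry over. Pictures are saved under pics/ and viewed, about 8 in all and at most 12, crops included, and the job is handed in when it is done.

```bash
mkdir -p pics; ls; cat > h.py <<'E'
import numpy as np, cv2
from rig import status, optics, cut_out, spot_point, ctrl
from scipy.spatial.transform import Rotation as R
def rot(a):
    a=np.array(a,float)
    return R.from_euler('xyz',a,degrees=True) if a.shape==(3,) else (R.from_matrix(a) if a.shape==(3,3) else R.from_quat(a))
def cloud(name):
    p=optics.camera_params(name); im,d=optics.snapshot(name)
    v,u=np.mgrid[0:400,0:640]
    n=cv2.undistortPoints(np.stack([u,v],-1).reshape(-1,1,2).astype(float),np.array(p['mtx'],float),np.array(p['dist_coeffs'],float)).reshape(400,640,2)
    c=np.stack([n[...,0]*d,-n[...,1]*d,-d],-1)
    W=rot(p['attitude']).apply(c.reshape(-1,3)).reshape(400,640,3)+np.array(p['position'])
    return im,d,W
E
python3 - <<'E'
from h import *
print(status.get_obs(), ctrl.nose_length)
for n in('top','side','wrist'): print(n,optics.camera_params(n))
ims=[]
for n in('top','side'):
    im,d,W=cloud(n); ims.append(im); np.savez(f'{n}.npz',im=im,d=d,W=W)
    for t in('case','rail_left','gauge','tape','fitting'):
        for r in cut_out(t,n)[:4]:
            m=r['region']&(d>0); print(n,t,round(r['confidence'],2),np.round(np.array(r['extent'])*[640,400,640,400]),np.round(np.median(W[m],0),3) if m.any() else 0)
    cv2.imwrite(f'pics/{n}0.png',im[...,::-1])
E
```

```text
pics
{'t': 0.0, 'q': array([-74.20934687,  19.13207739,   2.28488824,  84.00979809,
        -0.76606335,  76.96391815,  -3.3506001 ]), 'qvel': array([-0.10689078, -0.0425579 , -0.12929481,  0.04737946, -0.03254199,
        0.08006841, -0.08899892]), 'effort': array([-5.16331893e-04, -6.56364226e+01,  1.33458037e+00, -4.03796661e+01,
       -5.99392620e-02,  4.48975700e-02,  1.42214881e-04]), 'eef_pos': array([0.23784024, 0.604478  , 0.24366648]), 'tcp_rot': array([-174.97777261,   89.90941509, -106.45182051]), 'ft_force': array([0.21080873, 0.05970871, 0.51778929]), 'torque': array([-0.02541265, -0.01614099, -0.02275612]), 'finger_gap': 0.0869944851508396} 0.022
top {'mtx': array([[474.32598809,   0.        , 319.6898005 ],
       [  0.        , 474.32598809, 203.00484059],
       [  0.        ,   0.        ,   1.        ]]), 'dist_coeffs': array([0.00230944, 0.        , 0.        , 0.        , 0.        ]), 'position': array([0.46412549, 0.01755587, 0.89803935]), 'attitude': array([  9.33436887,   0.42370294, -89.2658956 ])}
side {'mtx': array([[449.54603289,   0.        , 325.51641
[... 818 characters left out ...]
.62 [357. 282.  39.  47.] [ 0.424 -0.075  0.053]
top rail_left 0.8 [167. 236. 170.  33.] [0.509 0.152 0.042]
top gauge 0.91 [220. 289.  33.  32.] [0.42  0.173 0.047]
top tape 0.57 [259. 124.  30.  32.] [0.73  0.11  0.024]
top fitting 0.53 [207. 133.  24.  26.] [0.713 0.217 0.047]
side case 0.89 [276. 298.  92.  96.] [ 0.46  -0.228  0.052]
side case 0.81 [327. 175.  98. 109.] [ 0.591 -0.114  0.095]
side case 0.6 [221. 239.  73.  70.] [ 0.421 -0.097  0.052]
side rail_left 0.78 [228. 125.  87.  94.] [0.512 0.118 0.041]
side tape 0.58 [205.  71. 262. 253.] [0.559 0.101 0.021]
side fitting 0.7 [337. 108.  25.  30.] [0.71  0.213 0.024]
side fitting 0.62 [328. 172.  95. 113.] [ 0.59  -0.115  0.095]
```

View pics/top0.png

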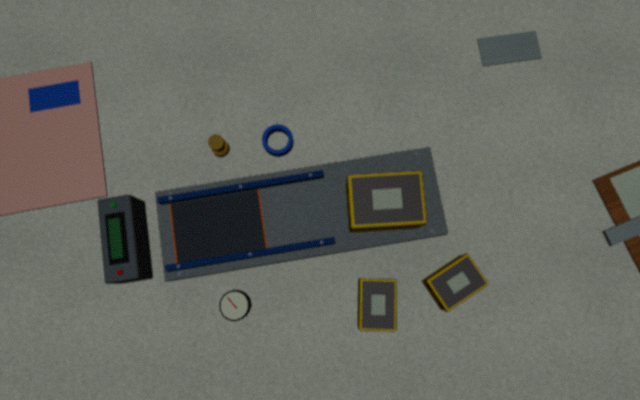

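```bash
cat > meas.py <<'E'
from h import *
def fit(W,m):
    p=W[m][:,:2].astype(np.float32); return cv2.minAreaRect(p)
def hue(im): return cv2.cvtColor(im,cv2.COLOR_RGB2HSV)
def lane(im,W):
    h=hue(im); m=(h[...,0]>98)&(h[...,0]<125)&(h[...,1]>110)&(W[...,2]>.033)&(W[...,2]<.05)&(W[...,1]>-.05)
    n,l,s,c=cv2.connectedComponentsWithStats(m.astype(np.uint8))
    out=[]
    for i in range(1,n):
        if s[i,4]>300: out.append(fit(W,l==i)); print('rail',s[i],out[-1],W[l==i].mean(0))
    return out
def case(im,W,zlo=.085,zhi=.105):
    h=hue(im); m=(h[...,0]>15)&(h[...,0]<35)&(h[...,1]>100)&(W[...,2]>zlo)&(W[...,2]<zhi)
    n,l,s,c=cv2.connectedComponentsWithStats(m.astype(np.uint8))
    for i in range(1,n):
        if s[i,4]>200: print('case',s[i],fit(W,l==i),W[l==i].mean(0))
E
python3 - <<'E'
from meas import *
for n in('top','side'):
    z=np.load(n+'.npz'); print(n); lane(z['im'],z['W']); case(z['im'],z['W'],.03)
E
```

```text
top
rail [ 158  171  165   33 1118] ((0.6337832808494568, 0.17229612171649933), (0.012946568429470062, 0.3063631057739258), 10.181100845336914) [0.63289374 0.17334155 0.04195798]
rail [ 165  238  170   34 1050] ((0.5099223256111145, 0.15029014647006989), (0.01206880621612072, 0.3080202341079712), 10.24520492553711) [0.51003312 0.15039286 0.04233965]
case [ 347  171   80   61 1228] ((0.6039249300956726, -0.0891338512301445), (0.09468585252761841, 0.1309577226638794), 4.172243595123291) [ 0.59131808 -0.08303253  0.0902853 ]
case [424 254  64  57 614] ((0.46497663855552673, -0.21757784485816956), (0.0644422397017479, 0.09074530750513077), 33.34775924682617) [ 0.46304791 -0.20830376  0.04969567]
case [358 279  39  53 514] ((0.42494821548461914, -0.07736344635486603), (0.0648457482457161, 0.08879661560058594), 88.98716735839844) [ 0.42403014 -0.0707006   0.05090243]
side
case [ 327  177   98  104 3267] ((0.6019978523254395, -0.06159500777721405), (0.10059238970279694, 0.1919403225183487), 0.5696210861206055) [ 0.58390231 -0.12144218  0.07017456]
case [223 240  71  60 937] ((0.4228372573852539, -0.07995808124542236), (0.0629744604229927, 0.08861701190471649), 89.3937759399414) [ 0.42066005 -0.10284917  0.0452258 ]
case [ 280  301   84   81 1193] ((0.4633534848690033, -0.21877439320087433), (0.06548622995615005, 0.08938965201377869), 33.385520935058594) [ 0.45575727 -0.23461035  0.04687499]
```

View pics/side0.png

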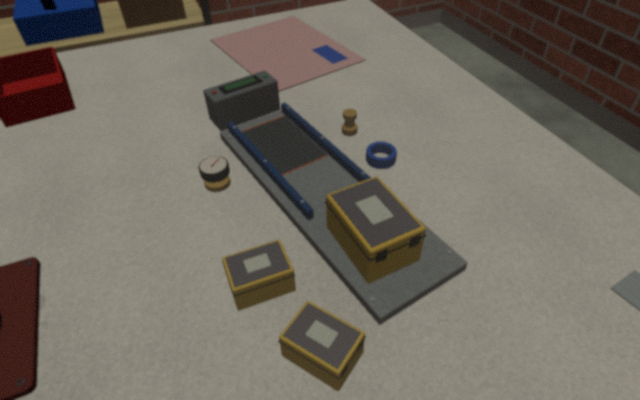

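Candidates for the case in the top picture are the big box on the apron (387,200), the small box (378,305) and the small tilted box (457,282). Only the first measures 130x94 mm with its top at 95 mm (20 mm deck + 75 mm). The other two are about 90x65 mm and stand on the table. I'll check it in a crop and work out the lane frame.

```bash
cat > plan.py <<'E'
from meas import *
A=np.radians(100.2); ex=np.array([np.cos(A),np.sin(A),0]); ey=np.array([-np.sin(A),np.cos(A),0]); ez=np.array([0,0,1.])
O=np.array([.5719,.1613,0])-.095*ex
toL=lambda p:np.array([(np.array(p)-O)@ex,(np.array(p)-O)@ey,p[2]])
def go(tip,d,tilt,yaw=0,sgn=None):
    """tip in lane frame; tool points down, tilted toward lane heading d deg (jaw axis across d)"""
    s=status.get_obs(); T=rot(s['tcp_rot']); c=np.cos(np.radians(d+yaw))*ex+np.sin(np.radians(d+yaw))*ey
    x=-ez*np.cos(np.radians(tilt))+c*np.sin(np.radians(tilt)); best=None
    for k in((1,-1) if sgn is None else (sgn,)):
        z=k*np.cross(ez,c); M=R.from_matrix(np.stack([x,np.cross(z,x),z],1)); rv=(T.inv()*M).as_rotvec(degrees=True)
        if best is None or np.linalg.norm(rv)<np.linalg.norm(best[1]): best=(k,rv)
    W=O+tip[0]*ex+tip[1]*ey+tip[2]*ez
    tcp=W-x*ctrl.nose_length
    print('sgn',best[0],'shift',np.round(T.inv().apply(tcp-s['eef_pos']),4),'rot',np.round(best[1],2),'tcp',np.round(tcp,3))
def where():
    s=status.get_obs(); T=rot(s['tcp_rot']).as_matrix(); 
    print('t',round(s['t'],2),'tip lane',np.round(toL(s['eef_pos']+T[:,0]*ctrl.nose_length),4),'F',np.round(s['ft_force'],1),'gap',round(s['finger_gap'],4),'q',np.round(s['q'],1)); print('toolaxes in lane x,y,z cols:\n',np.round(np.stack([ex,ey,ez])@T,3))
def caselane(n='top'):
    im,d,W=cloud(n); return caseof(im,W)
def caseof(im,W):
    L=(W-O)@np.stack([ex,ey,ez],1)
    m=((abs(L[...,2]-.095)<.006)&(abs(L[...,1])<.085)&(L[...,0]>-.26)&(L[...,0]<.26)).astype(np.uint8)
    n,l,s,c=cv2.connectedComponentsWithStats(m); i=1+np.argmax(s[1:,4]); p=L[l==i]
    (cx,cy),(w,h),a=cv2.minAreaRect(p[:,:2].astype(np.float32))
    if w<h: w,h,a=h,w,a-90
    a=(a+90)%180-90
    print('case lane xy mm',round(cx*1e3,1),round(cy*1e3,1),'size',round(w*1e3,1),round(h*1e3,1),'yaw',round(a,2),'n',len(p), 'mean',np.round(p.mean(0)*1e3,1))
E
python3 - <<'E'
from plan import *
print('O',O)
z=np.load('top.npz'); caseof(z['im'],z['W'])
z2=np.load('side.npz'); caseof(z2['im'],z2['W'])
L=(z['W']-O)@np.stack([ex,ey,ez],1)
h=hue(z['im']); o=(h[...,0]<14)&(h[...,1]>100)&(abs(L[...,2]-.02)<.006)&(abs(L[...,1])<.05)&(L[...,0]>0)
for lo,hi in((.03,.1),(.2,.27)):
    q=L[o&(L[...,0]>lo)&(L[...,0]<hi)]; print('orange',len(q),q.mean(0) if len(q) else 0)
cv2.imwrite('pics/crop.png',cv2.resize(z['im'][140:340,330:500,::-1],None,fx=3,fy=3))
where()
go([-.157,.110,.16],-90,12); go([-.157,.110,.05],-90,12)
E
```

```text
O [0.58872305 0.06780142 0.        ]
case lane xy mm -157.1 12.7 size 130.9 94.4 yaw -6.0 n 4055 mean [-156.3   13.9   96.3]
case lane xy mm -157.1 14.5 size 130.6 94.2 yaw -6.3 n 4269 mean [-163.8   18.1   95.9]
orange 135 [0.06685046 0.00010059 0.02067837]
orange 144 [0.23331773 0.00103763 0.02092166]
t 0.6 tip lane [0.5906 0.2501 0.2225] F [-0.2 -0.1 -0.1] gap 0.0869 q [-74.2  19.1   2.3  84.   -0.8  77.   -3.4]
toolaxes in lane x,y,z cols:
 [[-0.     0.525  0.851]
 [ 0.     0.851 -0.525]
 [-1.    -0.    -0.   ]]
sgn 1 shift [ 0.0631 -0.508  -0.5651] rot [-31.56  -3.32 -11.69] tcp [ 0.504 -0.107  0.182]
sgn 1 shift [ 0.1731 -0.508  -0.5651] rot [-31.56  -3.32 -11.69] tcp [ 0.504 -0.107  0.072]
```

View pics/crop.png

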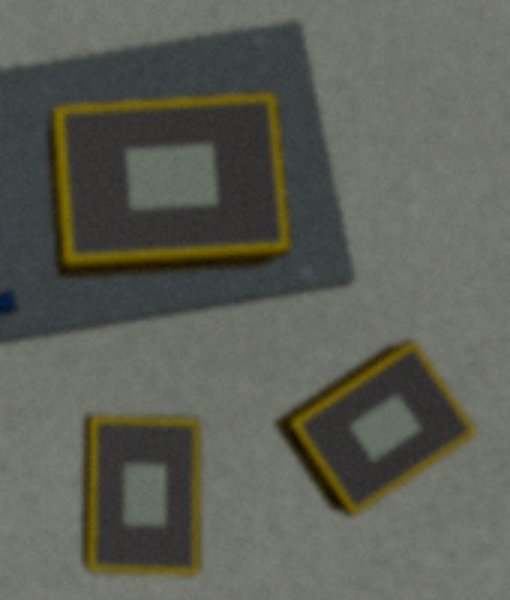

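The crop confirms the choice: the big case on the deck is at crop (170,180), and the two small boxes are off the deck. The orange lines sit where the lane frame predicts. The case is 12.7 mm left of centre and yawed -6°. First I'll square and centre it on the apron by pushing its left side with both fingers as a fence, with the tips above rail height.

```bash
python3 -m inch '[[[0,-0.039,-0.033,-2,-0.2,-0.7,1],[0,-0.078,-0.066,-4,-0.4,-1.5,1],[0,-0.117,-0.1,-6,-0.6,-2.2,1],[0,-0.156,-0.133,-8,-0.8,-3,1],[0,-0.195,-0.166,-10,-1,-3.7,1],[0,-0.234,-0.2,-12,-1.2,-4.5,1],[0,-0.273,-0.233,-14,-1.4,-5.2,1],[0,-0.312,-0.266,-16,-1.6,-6,1],[0,-0.312,-0.266,-16,-1.6,-6,1]]]'
python3 - <<'E'
from plan import *
where(); go([-.157,.110,.16],-90,12,sgn=1)
E
```

```text
t: 1.72
eef_pos: [0.4327, 0.2394, 0.2451]
tcp_rot: [-82.9, 83.8, 1.3]
ft_force: [-0.9, 0.5, -0.2]
finger_gap: 0.0869
t 1.73 tip lane [0.1961 0.1209 0.2232] F [-0.9  0.5 -0.2] gap 0.0869 q [-53.4  -3.8  16.  109.8   5.1  68.9  45.3]
toolaxes in lane x,y,z cols:
 [[-0.017  0.275  0.961]
 [-0.107  0.955 -0.275]
 [-0.994 -0.108  0.014]]
sgn 1 shift [ 0.07   -0.0985 -0.3383] rot [-15.89  -1.76  -5.66] tcp [ 0.504 -0.107  0.182]
```

```bash
python3 -m inch '[[[0.009,-0.012,-0.042,-2,-0.2,-0.7,1],[0.018,-0.025,-0.085,-4,-0.4,-1.4,1],[0.027,-0.037,-0.127,-6,-0.7,-2.1,1],[0.035,-0.049,-0.169,-8,-0.9,-2.8,1],[0.044,-0.062,-0.211,-10,-1.1,-3.5,1],[0.053,-0.074,-0.254,-12,-1.3,-4.2,1],[0.061,-0.086,-0.296,-14,-1.5,-5,1],[0.07,-0.098,-0.338,-15.9,-1.8,-5.7,1],[0.07,-0.098,-0.338,-15.9,-1.8,-5.7,1],[0.07,-0.098,-0.338,-15.9,-1.8,-5.7,1]]]'
python3 - <<'E'
from plan import *
where(); caselane(); go([-.157,.110,.05],-90,12,sgn=1);  go([-.157,.080,.05],-90,12,sgn=1)
E
```

```text
t: 2.98
eef_pos: [0.5034, -0.1055, 0.1815]
tcp_rot: [-89.8, 78.0, 10.5]
ft_force: [0.8, -0.9, -0.1]
finger_gap: 0.0871
t 2.98 tip lane [-0.1555  0.1101  0.16  ] F [ 0.8 -0.9 -0.1] gap 0.0871 q [-39.1  -5.3  47.4 117.9  -0.   54.3 108.8]
toolaxes in lane x,y,z cols:
 [[ 0.001 -0.001  1.   ]
 [-0.208  0.978  0.001]
 [-0.978 -0.208  0.001]]
case lane xy mm -157.0 12.7 size 130.3 94.6 yaw -5.94 n 4048 mean [-156.3   13.9   96.3]
sgn 1 shift [ 0.1076  0.023  -0.002 ] rot [0.09 0.07 0.04] tcp [ 0.504 -0.107  0.072]
sgn 1 shift [ 0.1139 -0.0064 -0.002 ] rot [0.09 0.07 0.04] tcp [ 0.533 -0.102  0.072]
```

```bash
python3 -m inch '[[[0.03,0.006,0,0,0,0,1],[0.06,0.012,0,0,0,0,1],[0.09,0.019,-0.001,0,0,0,1],[0.108,0.023,-0.002,0,0,0,1],[0.111,0.008,-0.002,0,0,0,1],[0.114,-0.006,-0.002,0,0,0,1],[0.115,-0.011,-0.002,0,0,0,1],[0.116,-0.016,-0.002,0,0,0,1],[0.117,-0.021,-0.002,0,0,0,1],[0.118,-0.026,-0.002,0,0,0,1],[0.118,-0.026,-0.002,0,0,0,1]]]'
python3 - <<'E'
from plan import *
where(); caselane('top');caselane('side');  go([-.157,.0563,.05],-90,12,sgn=1)
im,d=optics.snapshot('side'); cv2.imwrite('pics/s1.png',im[...,::-1])
E
```

```text
t: 4.4
eef_pos: [0.5534, -0.0979, 0.0717]
tcp_rot: [-89.8, 77.9, 10.5]
ft_force: [0.6, 0.2, -0.3]
finger_gap: 0.0868
t 4.4 tip lane [-0.1568  0.0595  0.0502] F [ 0.6  0.2 -0.3] gap 0.0868 q [-34.3  14.9  47.6 118.4 -23.2  42.3 127.5]
toolaxes in lane x,y,z cols:
 [[ 0.001 -0.002  1.   ]
 [-0.209  0.978  0.002]
 [-0.978 -0.209  0.001]]
case lane xy mm -153.5 -3.8 size 130.7 85.0 yaw 0.15 n 3528 mean [-153.3   -3.6   96.4]
case lane xy mm -155.7 -16.4 size 126.4 57.2 yaw 0.46 n 1694 mean [-167.1  -20.2   96.2]
sgn 1 shift [ 0.0009 -0.0033 -0.0001] rot [0.1  0.06 0.07] tcp [ 0.557 -0.097  0.072]
```

View pics/s1.png

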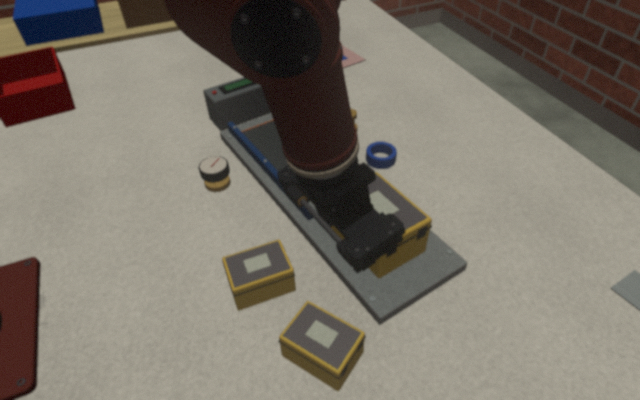

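```bash
python3 -m inch '[[[0,0.015,0,0,0,0,1],[0,0.03,0,0,0,0,1],[-0.03,0.05,0,0,0,0,0.8],[-0.07,0.07,0,0,0,0,0.6],[-0.11,0.08,0,0,0,0,0.5],[-0.11,0.08,0,0,0,0,0.5],[-0.11,0.08,0,0,0,0,0.5]]]'
python3 - <<'E'
from plan import *
where(); caselane('top');caselane('side');  go([-.265,.03,.17],0,12,sgn=-1)
im,d=optics.snapshot('top'); cv2.imwrite('pics/t1.png',im[...,::-1])
E
```

```text
t: 5.42
eef_pos: [0.453, -0.1158, 0.1619]
tcp_rot: [-89.4, 77.9, 11.0]
ft_force: [-0.6, -0.0, -0.2]
finger_gap: 0.0472
t 5.42 tip lane [-0.1566  0.1614  0.1404] F [-0.6 -0.  -0.2] gap 0.0472 q [-41.6 -13.9  49.1 124.6   8.3  53.3 103.8]
toolaxes in lane x,y,z cols:
 [[ 0.003 -0.002  1.   ]
 [-0.21   0.978  0.002]
 [-0.978 -0.21   0.002]]
case lane xy mm -153.5 0.9 size 130.2 94.1 yaw 0.0 n 4029 mean [-152.8    2.    96.3]
case lane xy mm -153.6 2.1 size 130.9 94.7 yaw 0.21 n 4166 mean [-160.2    5.9   95.9]
sgn -1 shift [-0.0016 -0.1393 -0.113 ] rot [ 9.066e+01 -1.000e-02  1.873e+01] tcp [ 0.607 -0.203  0.192]
```

View pics/t1.png

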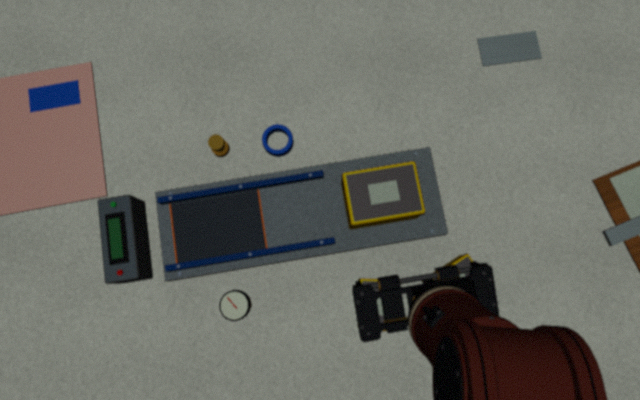

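The case is now at (384,192), square (yaw about 0.1°) and about 1 mm off centre. Next I'll go behind it.

```bash
python3 -m inch '[[[-0.03,-0.017,-0.011,9,0,1.9,0.5],[-0.03,-0.034,-0.023,18,0,3.7,0.5],[-0.02,-0.05,-0.034,27,0,5.6,0.5],[-0.01,-0.067,-0.045,36,0,7.5,0.5],[0,-0.084,-0.057,45,0,9.4,0.5],[0.004,-0.101,-0.068,54,0,11.2,0.5],[0.004,-0.118,-0.08,63,0,13.1,0.5],[0.005,-0.135,-0.091,72.5,0,15,0.5],[0.005,-0.152,-0.102,82,0,16.9,0.5],[0.005,-0.168,-0.113,90.7,0,18.7,0.5],[0.005,-0.168,-0.113,90.7,0,18.7,0.5],[0.005,-0.168,-0.113,90.7,0,18.7,0.5]]]'
python3 - <<'E'
from plan import *
where();  caselane(); go([-.25,.001,.05],0,12,sgn=-1)
E
```

```text
t: 7.08
eef_pos: [0.6353, -0.1976, 0.1897]
tcp_rot: [90.5, 78.1, 100.8]
ft_force: [0.3, 1.0, 1.0]
finger_gap: 0.0436
t 7.08 tip lane [-0.265   0.0012  0.1682] F [0.3 1.  1. ] gap 0.0436 q [-18.3  38.5  58.6  82.2 -40.2  87.   52.9]
toolaxes in lane x,y,z cols:
 [[ 0.206  0.978  0.002]
 [ 0.002  0.001 -1.   ]
 [-0.978  0.206 -0.002]]
case lane xy mm -153.5 0.8 size 130.2 94.2 yaw 0.2 n 4023 mean [-152.8    2.    96.2]
sgn -1 shift [ 0.1192 -0.0103  0.0002] rot [ 0.09 -0.08  0.06] tcp [ 0.633 -0.183  0.072]
```

```bash
python3 -m inch '[[[0.03,-0.003,0,0,0,0,0.5],[0.06,-0.005,0,0,0,0,0.5],[0.09,-0.008,0,0,0,0,0.5],[0.119,-0.01,0,0,0,0,0.5],[0.119,-0.01,0,0,0,0,0.5],[0.121,0,0,0,0,0,0.5],[0.123,0.009,0,0,0,0,0.5],[0.125,0.018,0,0,0,0,0.5],[0.127,0.027,0,0,0,0,0.5],[0.129,0.037,0,0,0,0,0.5],[0.129,0.037,0,0,0,0,0.5]]]'
python3 - <<'E'
from plan import *
where();  caselane();caselane('side'); go([-.15,.001,.05],0,12,sgn=-1)
E
```

```text
t: 8.5
eef_pos: [0.6239, -0.1337, 0.0715]
tcp_rot: [90.3, 78.0, 100.7]
ft_force: [0.6, -0.4, -0.1]
finger_gap: 0.0435
t 8.5 tip lane [-0.2     0.0011  0.05  ] F [ 0.6 -0.4 -0.1] gap 0.0435 q [-24.   41.2  55.2  93.6 -44.4  74.6  53.8]
toolaxes in lane x,y,z cols:
 [[ 0.208  0.978  0.003]
 [ 0.002  0.003 -1.   ]
 [-0.978  0.208 -0.001]]
case lane xy mm -124.9 1.2 size 130.3 94.5 yaw 0.16 n 3868 mean [-121.8    1.1   96.3]
case lane xy mm -100.6 3.2 size 94.1 84.8 yaw -89.93 n 1895 mean [-98.9   8.   96.3]
sgn -1 shift [0.0104 0.0496 0.0005] rot [ 0.12 -0.12 -0.01] tcp [ 0.615 -0.085  0.072]
```

```bash
python3 -m inch '[[[0.002,0.01,0,0,0,0,0.5],[0.004,0.02,0,0,0,0,0.5],[0.006,0.03,0,0,0,0,0.5],[0.008,0.039,0,0,0,0,0.5],[0.01,0.049,0,0,0,0,0.5],[0.012,0.059,0,0,0,0,0.5],[0.015,0.068,0,0,0,0,0.5],[0.017,0.078,0,0,0,0,0.5],[0.019,0.088,0,0,0,0,0.5],[0.021,0.098,0.001,0,0,0,0.5],[0.021,0.098,0.001,0,0,0,0.5]]]'
python3 - <<'E'
from plan import *
where();  caselane();caselane('side'); go([0,.001,.05],0,12,sgn=-1)
E
```

```text
t: 9.98
eef_pos: [0.6066, -0.0339, 0.071]
tcp_rot: [90.5, 77.9, 101.0]
ft_force: [0.5, -0.1, -0.3]
finger_gap: 0.0435
t 9.97 tip lane [-0.0987  0.0004  0.0495] F [ 0.5 -0.1 -0.3] gap 0.0435 q [-35.6  37.2  56.5  99.9 -44.   70.9  46.6]
toolaxes in lane x,y,z cols:
 [[ 0.209  0.978  0.004]
 [ 0.003  0.004 -1.   ]
 [-0.978  0.209 -0.002]]
case lane xy mm -23.0 0.1 size 129.9 94.0 yaw 0.15 n 3423 mean [-14.7  -3.   96.3]
case lane xy mm 6.3 2.5 size 93.0 71.5 yaw -89.81 n 1022 mean [11.7  9.9 96.4]
sgn -1 shift [ 0.0204  0.0977 -0.0001] rot [ 0.16 -0.15 -0.06] tcp [0.589 0.063 0.072]
```

Tracking straight, so I'll continue another 100 mm, trimming the small orientation drift.

```bash
python3 -m inch '[[[0.002,0.01,0,0,0,0,0.5],[0.004,0.02,0,0,0,0,0.5],[0.006,0.03,0,0.1,-0.1,0,0.5],[0.008,0.039,0,0.1,-0.1,0,0.5],[0.01,0.049,0,0.2,-0.2,0,0.5],[0.012,0.059,0,0.2,-0.2,0,0.5],[0.014,0.068,0,0.2,-0.2,0,0.5],[0.016,0.078,0,0.2,-0.2,0,0.5],[0.018,0.088,0,0.2,-0.2,0,0.5],[0.02,0.098,0,0.2,-0.2,0,0.5],[0.02,0.098,0,0.2,-0.2,0,0.5]]]'
python3 - <<'E'
from plan import *
where();  caselane();caselane('side'); go([.075,.001,.05],0,12,sgn=-1)
im,d=optics.snapshot('top'); cv2.imwrite('pics/t2.png',im[...,::-1])
E
```

```text
t: 11.45
eef_pos: [0.5884, 0.0649, 0.072]
tcp_rot: [89.8, 77.9, 100.1]
ft_force: [1.0, 0.7, 0.0]
finger_gap: 0.0433
t 11.45 tip lane [0.0019 0.0008 0.0505] F [1.  0.7 0. ] gap 0.0433 q [-47.1  34.1  57.5 104.  -43.8  67.6  38.1]
toolaxes in lane x,y,z cols:
 [[ 0.21   0.978  0.001]
 [-0.     0.001 -1.   ]
 [-0.978  0.21   0.001]]
case lane xy mm 86.8 -0.4 size 112.1 94.4 yaw -0.01 n 2387 mean [100.7  -7.   96.2]
case lane xy mm 116.2 9.7 size 78.2 54.8 yaw 88.32 n 458 mean [120.8  14.7  96.3]
sgn -1 shift [ 0.0161  0.0726 -0.0002] rot [-0.01  0.05 -0.08] tcp [0.575 0.137 0.072]
```

View pics/t2.png

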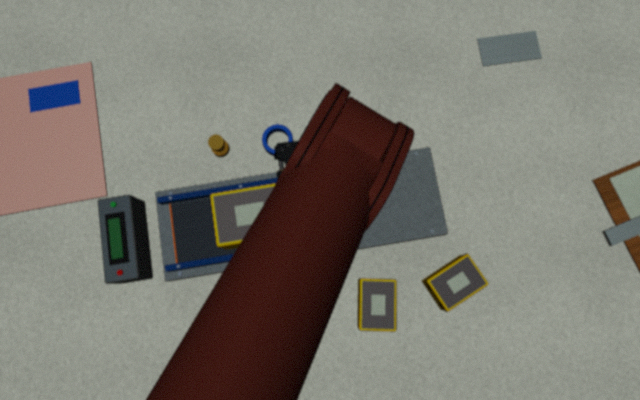

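Centred between the rails, with the front edge at about lane x +143 mm. This is the final 73 mm.

```bash
python3 -m inch '[[[0.002,0.01,0,0,0,0,0.5],[0.004,0.02,0,0,0,0,0.5],[0.006,0.03,0,0,0,0,0.5],[0.008,0.039,0,0,0,0,0.5],[0.01,0.049,0,0,0,0,0.5],[0.012,0.056,0,0,0,0,0.5],[0.014,0.063,0,0,0,0,0.5],[0.015,0.068,0,0,0,0,0.5],[0.016,0.072,0,0,0,0,0.5],[0.016,0.072,0,0,0,0,0.5]]]'
python3 - <<'E'
from plan import *
where();  caselane()
E
```

```text
t: 12.85
eef_pos: [0.5756, 0.1365, 0.0715]
tcp_rot: [89.7, 77.9, 99.9]
ft_force: [0.2, -0.8, 0.3]
finger_gap: 0.0437
t 12.85 tip lane [0.0746 0.0007 0.05  ] F [ 0.2 -0.8  0.3] gap 0.0437 q [-54.9  32.9  57.7 105.4 -44.1  65.6  31.4]
toolaxes in lane x,y,z cols:
 [[ 0.21   0.978 -0.   ]
 [-0.001 -0.    -1.   ]
 [-0.978  0.21   0.001]]
case lane xy mm 181.0 -1.5 size 93.0 66.9 yaw 89.74 n 1188 mean [189.5 -13.3  96. ]
```

Now I'll back off along the lane, then up and away.

```bash
python3 -m inch '[[[-0.004,-0.02,0,0,0,0,0.5],[-0.008,-0.04,0,0,0,0,0.5],[-0.03,-0.065,0,0,0,0,0.5],[-0.07,-0.1,0,0,0,0,0.5],[-0.11,-0.14,0,0,0,0,0.5],[-0.13,-0.19,0,0,0,0,0.5],[-0.13,-0.24,0,0,0,0,0.5],[-0.13,-0.28,0,0,0,0,0.5],[-0.13,-0.28,0,0,0,0,0.5],[-0.13,-0.28,0,0,0,0,0.5]]]'
python3 - <<'E'
from plan import *
where();  caselane();caselane('side')
a=optics.snapshot('top')[0]; b=optics.snapshot('side')[0]
cv2.imwrite('pics/f.png',cv2.resize(np.vstack([a,b])[...,::-1],(480,600)))
E
```

```text
t: 14.15
eef_pos: [0.6282, -0.1604, 0.1396]
tcp_rot: [89.9, 77.9, 100.1]
ft_force: [-0.5, -1.2, 0.6]
finger_gap: 0.0435
t 14.15 tip lane [-0.227   0.0015  0.118 ] F [-0.5 -1.2  0.6] gap 0.0435 q [-22.4  38.7  57.7  88.6 -41.6  81.2  52.5]
toolaxes in lane x,y,z cols:
 [[ 0.21   0.978 -0.001]
 [-0.001 -0.001 -1.   ]
 [-0.978  0.21   0.   ]]
case lane xy mm 149.2 -0.7 size 130.5 94.5 yaw 0.24 n 4112 mean [148.3   0.4  96. ]
case lane xy mm 150.5 1.2 size 134.0 94.3 yaw -0.48 n 2052 mean [141.1   4.7  96. ]
```

View pics/f.png

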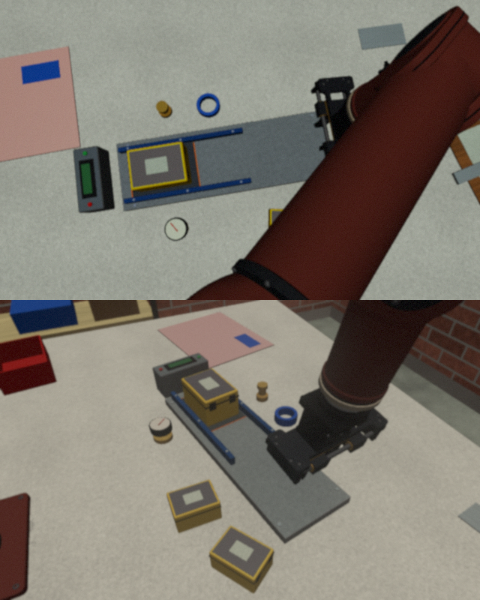

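The case sits on the plate at top-half pixel (157,165), with a gap to both rails. The fingers are clear, and the gauge, tape and fitting are where they were. I'm handing in.

```bash
python3 -c "
from rig import job_done; print(job_done())"
```

```text
the job is handed in; nothing more can be done
None
```

The yellow case is on the weigh plate, the fingers are clear of it, and the job was handed in at about 14 s.

- **What I did:** I squared and centred the case on the apron by pushing its left side with both open fingers. I then pushed it from behind, about 305 mm down the lane, keeping the fingertips about 8 mm above the rail tops. At the end I backed off along the lane and lifted away.
- **Final position:** The top camera puts the case centre at lane x 149 mm, y -0.7 mm, yaw 0.2°. That leaves about 19 mm to each end of the plate and 9 mm to each rail.
- **Disagreement:** The side camera puts y at +1.2 mm and yaw at -0.5°. That differs by about 2 mm, in line with the calibration tolerance. During the last 170 mm of the push the arm partly hid the case, so its position there came from the visible part and the finger position.
- **Other checks:** The measured wrist force stayed near zero at every check. In the last picture the gauge, tape and fitting look unmoved; I did not measure them again.

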